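Open the sealed optics transit case

TASK

Open the optics case. First press the red pressure-relief button on its lid right in, hold it for about half a second and let it spring back out; then swing the hasp up off its catch until it stands out level or higher, and only then raise the lid until it rests back against its stop. Leave everything else on the table where it is.

Things in the scene. Friction and masses are not known exactly. Their poses are not given: they have to be found in the camera images.
- case: Blue-grey transit case, fixed to the table: body 180 mm deep (its x), 300 mm wide (its y), 115 mm high, walls 6 mm, with a hinged lid 28 mm high on top (lid top 143.5 mm above the table). Origin: centre of its underside; x points from the front wall to the back, z up. The front wall, at x = -90 mm, carries the hasp and catch and looks roughly towards world +y (the robot's left).
- relief (a joint): Red push button of the pressure-relief valve: 0 out, 0.006 (m) fully in; a spring pushes it back out, about 6 N holds it fully in.
- relief_top (a point): Centre of the top of the red button, diameter 26 mm, in a steel collar of diameter 42 mm on the flat lid top; it stands 22 mm above the lid top (165.5 mm above the table), the collar 12 mm. Pressed straight down.
- hasp (a joint): Angle (rad) of the hasp to the lid: 0 hanging over the catch, 1.57 level in front of the shut lid, grows as it swings out and up, at most 4.0. Stiff hinge: it stays where it is left (about 1 to 1.5 N at the pull turns it). At 0 it sits behind the catch's sprung nose; pulling it off outward takes up to about 8 N at the pull. Hung over the catch it keeps the lid from being raised.
- hasp_pin (a point): Hinge pin of the hasp, 44 mm long along the case's y, 10 mm in front of the lid's front wall, 127.5 mm above the table. With the hasp down this is at case x = -100 mm, y = 0.
- hasp_pull (a point): Centre of the hasp's pull: a red roll, diameter 12 mm, 44 mm long along the case's y, on the outturned lower end (36 mm wide) of the steel strap (44 mm wide, 4 mm thick). 82.5 mm from the pin: with the hasp down it is 22 mm in front of the pin and 79.5 mm below it, 48 mm above the table, 32 mm in front of the case's front wall.
- catch (a point): Outer end of the catch: brass staple 12 mm square standing 22 mm out of the front wall, through the strap's slot, at 78 mm above the table, with a sprung round nose on top.
- lid (a joint): Angle (rad) of the lid: 0 shut, 1.85 open against its stop. It weighs about 0.7 to 1 kg with all it carries and turns freely: about 4 N upward at its front edge lifts it (so does a hasp pulled up too hard), it falls shut when left below about 1.25 and falls back onto its stop beyond about 1.5.
- lid_hinge (a point): Hinge axis of the lid, along the case's y, at the back: case x = 92 mm, 115.5 mm above the table.
- lid_lip (a point): Middle of the line of the lower front edge of the lid's black lifting lip, 194 mm in front of the lid hinge, 115.5 mm above the table. The lip, 5 mm thick, stands 12 mm out of the lid's front wall in two lengths, 45 to 140 mm to either side of this point along the case's y. Nothing lies below it: fingertips can lift it from underneath.
- tape_roll: Bystander: yellow roll of tape lying flat, diameter 100 mm, 24 mm high; origin at the centre of its underside.
- angle_bracket: Bystander: aluminium angle bracket, 60 x 50 mm foot, 60 mm high; origin at the middle of the foot's underside.
- mirror_mount: Bystander: black mirror mount on a post, 108 mm high on a 60 x 40 mm foot; origin at the middle of the foot's underside.
- foam_block: Bystander: pink foam block 100 x 140 x 45 mm; origin at the centre of its underside.
- wash_bottle: Bystander: white bottle, diameter 56 mm, 130 mm high, with a red cap; origin at the centre of its underside.
- gauge: Bystander: green hand-held meter 130 x 66 x 30 mm; origin at the centre of its underside.
- ball_driver: Bystander: blue-handled screwdriver lying flat; origin under its middle.

How it is judged:
On the way, in this order (a step that is already met when the one before it is completed fails the run):
1. the relief button is pressed fully in and held, with the case still latched (value of joint relief above 0.0052 m and value of joint hasp below 0.3 rad and value of joint lid below 0.1 rad), for 0.2 s.
2. the button is out again and the hasp is swung up about level or higher, with the lid still down (value of joint relief below 0.001 m and value of joint hasp above 1.35 rad and value of joint lid below 0.25 rad), for 0.2 s.
3. the lid is raised past upright (value of joint lid above 1.6 rad), for 0.2 s.
At the end, for the whole second after the job is handed in: The lid rests back near its stop (angle above 1.75 rad), the hasp is off the catch and still swung out (more than 1.1 rad to the lid) and the relief button is out (less than 1 mm in) (value of joint lid above 1.75 rad and value of joint hasp above 1.1 rad and value of joint relief below 0.001 m); the robot touches nothing.
It fails at once if something else on the table is pushed more than 30 mm away (distance of any of tape_roll, angle_bracket, mirror_mount, foam_block, wash_bottle, gauge, ball_driver from where it was at the start of the episode above 0.03 m).
It fails at once if the mirror mount or the bottle is knocked over (angle between any of mirror_mount, wash_bottle's own z axis and vertical above 0.5 rad).
It also fails if it takes over 67 s, if anything falls off the work surface, if the arm or the gripper's body presses on something with over 40 N, if the wrist force passes 120 N, or if a joint passes its speed limit or range.

ROBOT

A 6-joint arm with a two-finger parallel gripper is mounted at the origin on the work surface. World frame = base frame: x ahead of the robot, y to its left, z up, the work surface at z = 0. Lengths are in m, angles in rad, forces in N, time in s.
With the tool pointing down it reaches from about 0.3 to 0.875 m from the base axis. Payload 6.4 kg.
Tool frame: the origin (TCP) lies between the finger pads; the fingertips stand 19 mm ahead of it and the grasp point (between the pads) is the TCP (ctrl.tips_ahead is the z of the fingertips in the tool frame, in m); z points along the fingers, y is the line along which they close (so a half turn about z gives the same grasp; the last joint's range is limited). The gripper opens to 85 mm and grips with 20 to 120 N. Pads are 22 mm wide; open, the fingers measure 114 mm over their backs; the gripper's body (76 mm by 85 mm) begins 54 mm behind the grasp point. The pads swing forward as they close: fully open they stand 13 mm farther back than shut.
Start: joints at [0.947, 0.181, 1.607, -0, 1.354, -0.206], TCP at [0.233, 0.526, 0.25] pointing down, gripper open.
Joint ranges: [-2.99, 2.99], [-0.89, 2.07], [0.3, 2.58], [-1.14, 4.28], [0, 2.63], [-3.12, 3.12]. Speed limits (rad/s): [2.57, 2.57, 3.01, 3.14, 3.14, 3.14].

INTERFACE

Orientations are given as a unit quaternion [w, x, y, z].
In Python, from bench import readout, vision, ctrl gives the robot as it stands.
- The arm moves only by the tool play_rows, never from a script. Its arguments are lists of equal length, an entry for each row: "xyz": the shift along the tool's x, y, z in mm, a list of three; "rot": the turn, a rotation vector about the tool's x, y, z in rad, a list of three; "grip": the opening, from 0 (shut) to 1 (fully open). In form: {"xyz": [[x, y, z], ...], "rot": [[rx, ry, rz], ...], "grip": [grip, ...]}. A call has exactly 10 rows; each row is the pose to reach, as a shift and turn from the pose commanded when the call began, along the tool's axes at that moment; what a row does not reach only later rows make up. A row lasts 1/8 s, in which the tool goes at most 62.5 mm and 10.7 degrees, less where a joint would pass 70% of its speed; a pose out of reach is approached as far as the arm can. A call with a gripper value outside its range is refused whole. The fingers move at their own pace and stop on an object; the grip force is fixed at half the most. Time passes only in rows, so rows that repeat a pose let the fingers close, or fill a call up. It gives the time, the measured TCP pose, the force, the opening and the grip force at its end, in the units of the state.
- readout.get_obs(): the state, without advancing time (a new reading comes with each control period).
- vision.camera(name): name is "scene" or "top"; returns a dict with "color" (420x560x3 uint8, red, green, blue), "depth" (420x560 float32, m along the optical axis (not along the pixel's ray), 0 where there is no reading), "camera_matrix" (3x3 intrinsics, pixels), "extrinsics" (4x4, takes a point from camera to world coordinates). Camera axes: x right, y down, z forward; pixel columns grow to the right and rows downward; lengths in m; the calibration is good to about 2 mm. A picture is of the moment at which its call begins.
- ctrl.hand_in(): hands the job in; it is judged then, once.
The state is a dict: "time_s": time; "q": joint angles; "dq": joint speeds; "joint_efforts": joint torques, N m; "eef_pos": TCP position; "eef_rot": TCP orientation; "wrist_force": force on the tool from outside, world axes, zero at the start; "torque": the same for the moment, N m; "opening": opening from 0.0 (shut) to 1.0 (fully open); "grasp_force": force on a finger pad.
Only numpy, scipy, OpenCV 4.12 (cv2) and the standard library are available. Lean on these libraries where they do the work, as an engineer would, in place of code of your own. Each camera call takes 0.05 s, during which the arm holds its last target. There are 200 camera calls.

## Working session

There is one attempt and no reset: what is moved stays moved. The work goes in short steps, Python scripts to look and compute and a tool call to move; the robot and the scene stay as the last step left them, time stands still between calls to the robot, and variables do not carry over. Pictures are saved under pics/ and viewed, at most 10 in all, crops included, and the job is handed in when it is done.

Besides the shell and the picture viewer there is one more tool, called after "Request:" as name(argument=value, ...) on one line, values as JSON. play_rows: Moves the arm, as the interface text tells. Its arguments: {"type":"object","properties":{"xyz":{"type":"array","items":{"type":"array","items":{"type":"number"}}},"rot":{"type":"array","items":{"type":"array","items":{"type":"number"}}},"grip":{"type":"array","items":{"type":"number"}}},"required":["xyz","rot","grip"]}

```bash
mkdir -p pics && cat > h.py <<'E'
import numpy as np, cv2
from bench import readout, vision, ctrl
def shot(n):
    c=vision.camera(n); return c
def cloud(c):
    d=c["depth"];K=c["camera_matrix"];T=c["extrinsics"]
    v,u=np.mgrid[:d.shape[0],:d.shape[1]]
    p=np.stack([(u-K[0,2])/K[0,0]*d,(v-K[1,2])/K[1,1]*d,d],-1)
    w=p@T[:3,:3].T+T[:3,3]; w[d==0]=np.nan; return w
def save(c,n): cv2.imwrite("pics/"+n,c["color"][:,:,::-1])
E
python3 - <<'E'
from h import *
cs=[shot("scene"),shot("top")]
for n,c in zip("st",cs):
    np.savez(f"{n}.npz",**c); print(c["extrinsics"].round(3).tolist())
cv2.imwrite("pics/a.png",cv2.resize(np.vstack([c["color"][:,:,::-1] for c in cs]),None,fx=.71,fy=.71)) 
save(cs[0],"s0.png");save(cs[1],"t0.png")
print(readout.get_obs())
E
```

```text
[[-0.194, 0.697, -0.69, 1.357], [0.981, 0.131, -0.144, 0.151], [-0.009, -0.705, -0.709, 0.906], [0.0, 0.0, 0.0, 1.0]]
[[0.009, -0.991, 0.133, 0.46], [-0.999, -0.014, -0.035, 0.015], [0.037, -0.133, -0.99, 0.991], [0.0, 0.0, 0.0, 1.0]]
{'time_s': 0.1, 'q': array([ 9.46704592e-01,  1.81490068e-01,  1.60791442e+00,  1.51424437e-05,
        1.35383062e+00, -2.06286140e-01]), 'dq': array([-0.00197989, -0.00229922, -0.00306767,  0.00215483,  0.00023106,
        0.0004381 ]), 'joint_efforts': array([ 7.86772907e-04, -4.45871472e+01, -3.52242029e+01, -2.19218978e-04,
        4.08667984e-03, -2.46593248e-05]), 'eef_pos': array([0.23299589, 0.52515403, 0.24945802]), 'eef_rot': array([-3.38016699e-04,  2.07388207e-01,  9.78258380e-01, -7.48473711e-04]), 'wrist_force': array([-0.74344014,  0.81692907,  0.06787725]), 'torque': array([-0.00244618, -0.02891276,  0.0049263 ]), 'grasp_force': 0.0, 'opening': 1.0012822110516666}
```

View pics/s0.png

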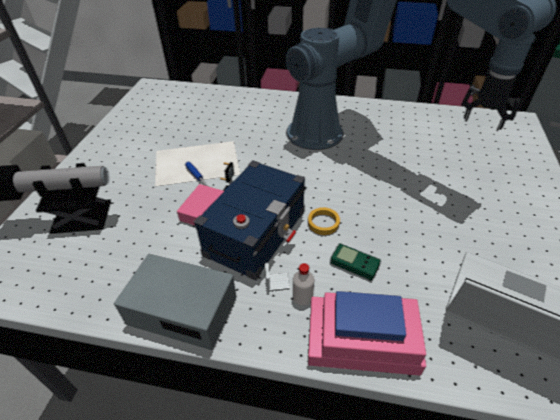

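View pics/t0.png

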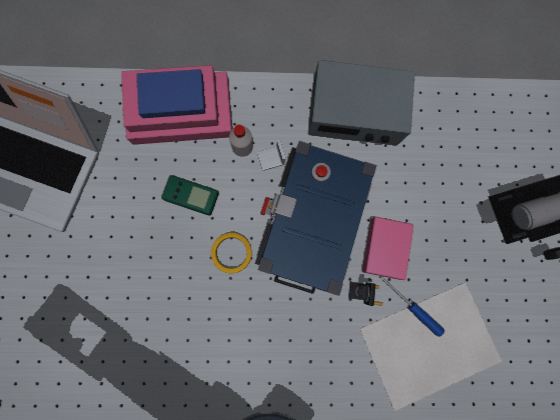

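Top view: the red button is at (321,171), the red pull at (267,206), the bottle cap at (240,131), the tape at (231,252) and the bracket at (271,157). Scene view: the button is at (241,219) and the pull at about (292,236).

```bash
cat >> h.py <<'E'
def load(n): return dict(np.load(n+".npz"))
def ray(c,uv):
    K,T=c["camera_matrix"],c["extrinsics"]
    r=T[:3,:3]@np.linalg.solve(K,[uv[0],uv[1],1]); return T[:3,3],r/np.linalg.norm(r)
def tri(c1,u1,c2,u2):
    o1,r1=ray(c1,u1);o2,r2=ray(c2,u2)
    s=np.linalg.lstsq(np.stack([r1,-r2],1),o2-o1,rcond=None)[0]
    a,b=o1+s[0]*r1,o2+s[1]*r2; return (a+b)/2,np.linalg.norm(a-b)
def plane(c,uv,z):
    o,r=ray(c,uv); return o+r*(z-o[2])/r[2]
def blobs(c,lo=(0,150,70),hi=(8,255,255),amin=15):
    h=cv2.cvtColor(c["color"],cv2.COLOR_RGB2HSV)
    m=cv2.inRange(h,lo,hi)
    if lo[0]==0: m|=cv2.inRange(h,(174,lo[1],lo[2]),(180,255,255))
    n,l,s,ce=cv2.connectedComponentsWithStats(m)
    return [(ce[i].round(1),s[i].tolist(),l==i) for i in range(1,n) if s[i][4]>=amin]
E
python3 - <<'E'
from h import *
S,T=load("s"),load("t")
for n,c in (("s",S),("t",T)):
    w=cloud(c)
    for ce,s,m in blobs(c): print(n,ce,s,np.nanmedian(w[m],0).round(4))
# lid top in depth
w=cloud(T); m=(abs(w[...,2]-.1435)<.006)&(np.mgrid[:420,:560][0]>130)&(np.mgrid[:420,:560][1]>250)&(np.mgrid[:420,:560][1]<385)
n,l,s,ce=cv2.connectedComponentsWithStats(m.astype('uint8')); i=1+s[1:,4].argmax()
p=w[l==i]; r=cv2.minAreaRect((p[:,:2]*1000).astype('float32')); print(r, cv2.boxPoints(r), np.median(p[:,2]))
E
```

```text
s [240.6 217.9] [237, 214, 8, 8, 52] [ 0.671  -0.1044  0.1642]
s [290.6 236.2] [287, 231, 8, 11, 29] [0.612  0.0176 0.0518]
s [303.5 268.5] [299, 264, 10, 10, 73] [0.7746 0.0789 0.1283]
t [238.9 129.8] [234, 125, 11, 10, 89] [0.7652 0.0776 0.1298]
t [321.3 170.8] [316, 166, 11, 11, 94] [ 0.6641 -0.1052  0.1649]
t [264.6 205.7] [261, 198, 9, 17, 58] [0.6022 0.0161 0.053 ]
((568.37646484375, -99.59869384765625), (185.81573486328125, 301.8769226074219), 73.02320098876953) [[ 396.8878   -144.38623 ]
 [ 685.60986  -232.5296  ]
 [ 739.8651    -54.811157]
 [ 451.14307    33.332214]] 0.14355398284433207
```

```bash
cat >> h.py <<'E'
from scipy.spatial.transform import Rotation as R
C0=np.array([.568,-.0996,0]); X=np.array([-.292,-.956,0]);X/=np.linalg.norm(X); Y=np.cross([0,0,1],X)
def W(cx,cy,z): return C0+cx/1000*X+cy/1000*Y+np.array([0,0,z/1000])
def ori(a): # tool z tilted a deg from down towards case +x, tool y = case y
    z=np.sin(np.radians(a))*X-np.cos(np.radians(a))*np.array([0,0,1]); return R.from_matrix(np.stack([np.cross(Y,z),Y,z],1))
def cur():
    o=readout.get_obs(); q=o["eef_rot"]; return o["eef_pos"],R.from_quat(q[[1,2,3,0]]),o
def rel(p,r,p0,r0): return (r0.inv().apply(p-p0)*1000).round(1),(r0.inv()*r).as_rotvec().round(3)
def state():
    p,r,o=cur(); d=p-C0; print("t",round(o["time_s"],2),"case mm",(np.array([d@X,d@Y,d[2]])*1000).round(1),"rot vs down",(ori(0).inv()*r).as_rotvec(degrees=True).round(1),"F",o["wrist_force"].round(1),"open",round(float(o["opening"]),3),"gf",o["grasp_force"],"q",o["q"].round(2))
E
python3 - <<'E'
from h import *
S,T=load("s"),load("t")
print(ctrl.tips_ahead)
for a,b in (((240.6,217.9),(321.3,170.8)),((290.6,236.2),(264.6,205.7))):
    p,e=tri(S,a,T,b); d=p-C0; print(p.round(4),e.round(4),"case",(np.array([d@X,d@Y,d[2]])*1000).round(1), [plane(c,u,h)[:2].round(4) for c,u,h in ((S,a,p[2]),(T,b,p[2]))])
for n,c in (("t",T),("s",S)):
    w=cloud(c)
    z=np.nan_to_num(w[...,2]); d=w-C0; cx=d@X*1000;cy=d@Y*1000
    # bystander footprint in front of case
    m=(z>.012)&(cx<-110)&(cx>-330)&(abs(cy)<250)
    k,l,s,ce=cv2.connectedComponentsWithStats(m.astype('uint8'))
    for i in range(1,k):
        if s[i][4]>40: q=l==i; print(n,"cx",cx[q].min().round(),cx[q].max().round(),"cy",cy[q].min().round(),cy[q].max().round(),"zmax",z[q].max().round(3))
    # hasp region
    m=(cx<-93)&(cx>-140)&(abs(cy)<30)&(z>.02); print("hasp",[ (h,cx[m&(abs(z-h)<.008)].mean().round(1),cy[m&(abs(z-h)<.008)].mean().round(1)) for h in (.05,.07,.09,.11,.13)])
p0,r0,o=cur()
print("to above button", rel(W(-24,96,230),ori(0),p0,r0), "start F",o["wrist_force"])
E
```

```text
0.019
[ 0.6659 -0.1063  0.1585] 0.0003 case [-22.2  95.6 158.5] [array([ 0.6659, -0.1062]), array([ 0.6659, -0.1065])]
[0.6042 0.0164 0.0438] 0.0008 case [-121.6    0.7   43.8] [array([0.6043, 0.0161]), array([0.6041, 0.0168])]
t cx -330.0 -201.0 cy 109.0 250.0 zmax 0.134
t cx -143.0 -110.0 cy 122.0 166.0 zmax 0.062
t cx -330.0 -246.0 cy -61.0 6.0 zmax 0.036
t cx -127.0 -110.0 cy -22.0 21.0 zmax 0.088
t cx -216.0 -118.0 cy -182.0 -83.0 zmax 0.029
hasp [(0.05, np.float64(-118.4), np.float64(-1.1)), (0.07, np.float64(-103.9), np.float64(-13.7)), (0.09, np.float64(-104.8), np.float64(-1.8)), (0.11, np.float64(-100.6), np.float64(-21.9)), (0.13, np.float64(-99.9), np.float64(-0.9))]
s cx -217.0 -117.0 cy -180.0 -77.0 zmax 0.028
s cx -128.0 -110.0 cy -17.0 26.0 zmax 0.057
s cx -330.0 -246.0 cy -57.0 11.0 zmax 0.034
s cx -144.0 -111.0 cy 125.0 172.0 zmax 0.062
s cx -330.0 -203.0 cy 124.0 250.0 zmax 0.133
hasp [(0.05, np.float64(-115.8), np.float64(6.0)), (0.07, np.float64(-103.5), np.float64(12.1)), (0.09, np.float64(-102.7), np.float64(6.6)), (0.11, np.float64(-101.0), np.float64(5.4)), (0.13, np.float64(-99.6), np.float64(4.5))]
to above button (array([-652.1, -399.6,   19.9]), array([-2.000e-03,  1.000e-03,  1.449e+00])) start F [-0.74344014  0.81692907  0.06787725]
```

The measurements agree with the text: button at case (-23, 96), pull at (-122, 0). The next move goes over the button.

Request:
play_rows(xyz=[[-50, -30, 2], [-100, -60, 4], [-150, -92, 6], [-200, -122, 8], [-250, -153, 10], [-300, -184, 10], [-350, -214, 10], [-400, -245, 10], [-450, -276, 10], [-500, -306, 10]], rot=[[0, 0, 0.15], [0, 0, 0.3], [0, 0, 0.45], [0, 0, 0.6], [0, 0, 0.75], [0, 0, 0.9], [0, 0, 1.05], [0, 0, 1.2], [0, 0, 1.35], [0, 0, 1.449]], grip=[0, 0, 0, 0, 0, 0, 0, 0, 0, 0])

```text
time_s: 1.35
eef_pos: [0.5667, 0.0412, 0.24]
eef_rot: [-0.0, 0.805, 0.593, -0.0]
wrist_force: [0.1, -0.2, 0.4]
opening: -0.001
grasp_force: 0.0
```

```bash
python3 - <<'E'
from h import *
state(); p0,r0,o=cur(); print(rel(W(-23,96,230),ori(0),p0,r0),o["eef_pos"])
E
```

```text
t 1.35 case mm [-134.3  -42.3  240. ] rot vs down [0.  0.  0.2] F [ 0.1 -0.2  0.4] open -0.001 gf 0.0 q [-0.14  0.18  1.63  0.    1.33  0.16]
(array([-110.8,  138.8,    9.9]), array([-0.001, -0.   , -0.004])) [0.56673619 0.04123051 0.23996746]
```

Request:
play_rows(xyz=[[-28, 35, 0], [-56, 70, 0], [-84, 105, 0], [-111, 139, 0], [-111, 139, 10], [-111, 139, 25], [-111, 139, 40], [-111, 139, 48], [-111, 139, 50], [-111, 139, 50]], rot=[[0, 0, 0], [0, 0, 0], [0, 0, 0], [0, 0, 0], [0, 0, 0], [0, 0, 0], [0, 0, 0], [0, 0, 0], [0, 0, 0], [0, 0, 0]], grip=[0, 0, 0, 0, 0, 0, 0, 0, 0, 0])

```text
time_s: 2.6
eef_pos: [0.6668, -0.1035, 0.1906]
eef_rot: [0.0, 0.804, 0.595, 0.0]
wrist_force: [-0.5, 0.2, -0.1]
opening: 0.001
grasp_force: 0.0
```

```bash
python3 - <<'E'
from h import *
state()
c=shot("scene"); cv2.imwrite("pics/s1.png",cv2.resize(c["color"][130:290,160:360,::-1],None,fx=3.5,fy=3.5,interpolation=cv2.INTER_CUBIC))
E
```

```text
t 2.6 case mm [-25.2  95.7 190.6] rot vs down [-0. -0. -0.] F [-0.5  0.2 -0.1] open 0.001 gf 0.0 q [-0.33  0.45  1.39 -0.    1.3  -0.03]
```

View pics/s1.png

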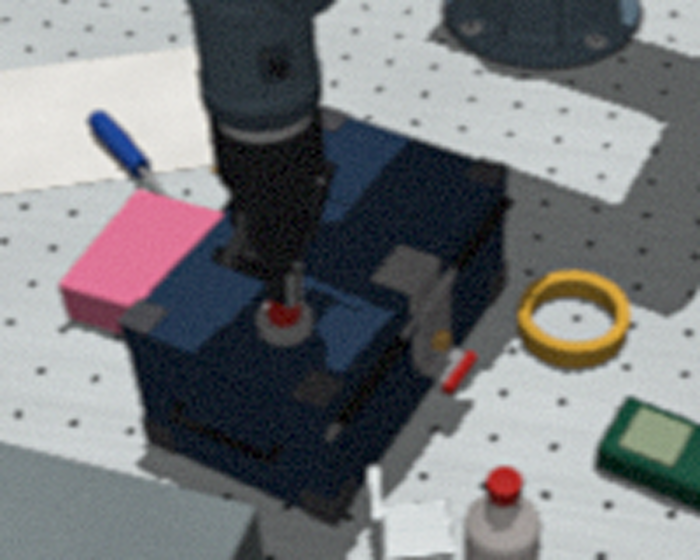

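The closed fingertips stand right over the red button (285,315 in the crop), and the hasp is on its catch at about (440,340). The next move presses the button.

Request:
play_rows(xyz=[[0, 0, 4], [0, 0, 7], [0, 0, 9], [0, 0, 11], [0, 0, 12], [0, 0, 13], [0, 0, 13.5], [0, 0, 13.5], [0, 0, 13.5], [0, 0, 13.5]], rot=[[0, 0, 0], [0, 0, 0], [0, 0, 0], [0, 0, 0], [0, 0, 0], [0, 0, 0], [0, 0, 0], [0, 0, 0], [0, 0, 0], [0, 0, 0]], grip=[0, 0, 0, 0, 0, 0, 0, 0, 0, 0])

```text
time_s: 3.9
eef_pos: [0.667, -0.1038, 0.1785]
eef_rot: [0.001, 0.804, 0.595, 0.0]
wrist_force: [-3.9, 1.3, 9.8]
opening: -0.002
grasp_force: 5.1
```

Force is 9.8 N with the tip at 159.5 mm, so the button is fully in. I'll hold a little longer and then retreat.

Request:
play_rows(xyz=[[0, 0, 1], [0, 0, 1], [0, 0, 1], [0, 0, 1], [0, 0, -3], [0, 0, -8], [0, 0, -14], [0, 0, -40], [0, 0, -80], [0, 0, -100]], rot=[[0, 0, 0], [0, 0, 0], [0, 0, 0], [0, 0, 0], [0, 0, 0], [0, 0, 0], [0, 0, 0], [0, 0, 0], [0, 0, 0], [0, 0, 0]], grip=[0, 0, 0, 0, 0, 0, 0, 0, 0.7, 0.7])

```text
time_s: 5.15
eef_pos: [0.6674, -0.1039, 0.279]
eef_rot: [0.001, 0.804, 0.595, 0.001]
wrist_force: [1.1, 0.0, 0.3]
opening: 0.419
grasp_force: 0.0
```

```bash
python3 - <<'E'
from h import *
state(); p0,r0,o=cur(); print(rel(W(-210,0,200),ori(45),p0,r0))
c=shot("top")
for b in blobs(c): print(b[:2],np.nanmedian(cloud(c)[b[2]],0).round(4))
E
```

```text
t 5.15 case mm [-24.9  96.3 279. ] rot vs down [-0.2 -0.  -0. ] F [1.1 0.  0.3] open 0.419 gf 0.0 q [-0.33  0.38  1.3   0.    1.46 -0.03]
(array([185.2, -96.4,  78.8]), array([ 0.003, -0.785, -0.001]))
(array([238.9, 130.2]), [234, 125, 11, 11, 94]) [0.7651 0.0776 0.1295]
(array([264.6, 205.9]), [261, 198, 8, 17, 57]) [0.6022 0.0161 0.0527]
```

Request:
play_rows(xyz=[[25, -15, 0], [50, -30, 0], [75, -45, 5], [100, -60, 10], [125, -75, 20], [150, -90, 35], [170, -96, 50], [185, -96, 65], [185, -96, 79], [185, -96, 79]], rot=[[0, -0.09, 0], [0, -0.18, 0], [0, -0.27, 0], [0, -0.36, 0], [0, -0.45, 0], [0, -0.54, 0], [0, -0.63, 0], [0, -0.72, 0], [0, -0.785, 0], [0, -0.785, 0]], grip=[0.7, 0.7, 0.7, 0.7, 0.7, 0.7, 0.7, 0.7, 0.7, 0.7])

```text
time_s: 6.45
eef_pos: [0.6271, 0.1018, 0.1934]
eef_rot: [0.226, 0.741, 0.551, -0.31]
wrist_force: [-0.5, -0.3, -0.0]
opening: 0.699
grasp_force: 0.0
```

```bash
python3 - <<'E'
from h import *
state(); p0,r0,o=cur(); print(rel(W(-165,0,91),ori(45),p0,r0),rel(W(-122,0,48),ori(45),p0,r0))
E
```

```text
t 6.45 case mm [-209.9   -2.3  193.4] rot vs down [  0.3 -45.1  -0.3] F [-0.5 -0.3 -0. ] open 0.699 gf 0.0 q [ 0.26  0.7   1.19 -0.65  1.71  0.61]
(array([ 40.9,   2.9, 104.1]), array([-0.003,  0.003,  0.006])) (array([ 41.1,   3.1, 164.9]), array([-0.003,  0.003,  0.006]))
```

Request:
play_rows(xyz=[[20, 1.5, 10], [41, 3, 35], [41, 3, 60], [41, 3, 85], [41, 3, 105], [41, 3, 125], [41, 3, 140], [41, 3, 152], [41, 3, 160], [41, 3, 163]], rot=[[0, 0, 0.003], [0, 0, 0.006], [0, 0, 0.006], [0, 0, 0.006], [0, 0, 0.006], [0, 0, 0.006], [0, 0, 0.006], [0, 0, 0.006], [0, 0, 0.006], [0, 0, 0.006]], grip=[0.7, 0.7, 0.7, 0.7, 0.7, 0.7, 0.7, 0.7, 0.7, 0.7])

```text
time_s: 7.7
eef_pos: [0.6065, 0.0177, 0.0533]
eef_rot: [0.229, 0.744, 0.548, -0.307]
wrist_force: [0.1, -0.1, -0.4]
opening: 0.702
grasp_force: 0.0
```

```bash
python3 - <<'E'
from h import *
state()
c=shot("scene"); a=c["color"][160:290,210:370,::-1]
c=shot("top"); b=c["color"][130:260,190:350,::-1]
cv2.imwrite("pics/h1.png",cv2.resize(np.hstack([a,b]),None,fx=2.5,fy=2.5,interpolation=cv2.INTER_CUBIC))
E
```

```text
t 7.7 case mm [-123.5    2.6   53.3] rot vs down [ -0.1 -45.    0.3] F [ 0.1 -0.1 -0.4] open 0.702 gf 0.0 q [ 0.15  0.79  1.36 -0.7   1.43  0.72]
```

View pics/h1.png

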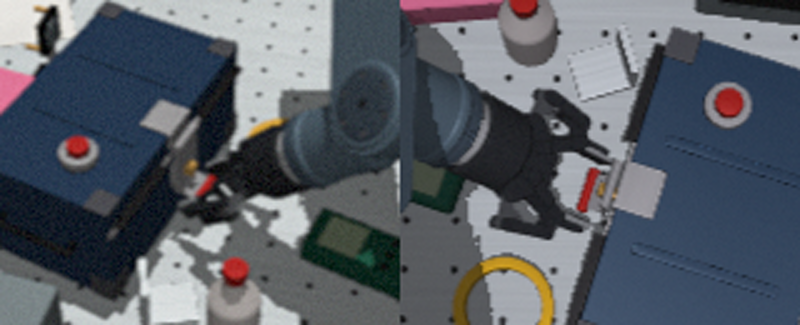

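Both views show the fingers straddling the red roll (top view about (588,190) in the crop), with the button out again. I'll centre and close.

Request:
play_rows(xyz=[[1, -1, 1.5], [2, -2, 3], [2, -2, 3], [2, -2, 3], [2, -2, 3], [2, -2, 3], [2, -2, 3], [2, -2, 3], [2, -2, 3], [2, -2, 3]], rot=[[0, 0, 0], [0, 0, 0], [0, 0, 0], [0, 0, 0], [0, 0, 0], [0, 0, 0], [0, 0, 0], [0, 0, 0], [0, 0, 0], [0, 0, 0]], grip=[0.7, 0.7, 0.6, 0.4, 0.3, 0.3, 0.3, 0.3, 0.3, 0.3])

```text
time_s: 9.05
eef_pos: [0.6063, 0.0181, 0.0505]
eef_rot: [0.23, 0.744, 0.548, -0.305]
wrist_force: [5.1, 0.8, -1.7]
opening: 0.49
grasp_force: 60.7
```

```bash
python3 - <<'E'
from h import *
state()
p0,r0,o=cur(); d=p0-C0; c=np.array([d@X,d@Z if 0 else d[2]])*1000 if 0 else np.array([d@X,d[2]])*1000
v=c-np.array([-100,127.5]); print("radius",np.hypot(*v))
for th in np.arange(.09,1.9,.09):
    s,k=np.sin(th),np.cos(th); n=np.array([k*v[0]+s*v[1], -s*v[0]+k*v[1]])+[-100,127.5]
    a=45-min(th,1.9)*30
    print(round(th,2),*rel(W(n[0],d@Y*1000,n[1]),ori(a),p0,r0))
E
```

```text
t 9.05 case mm [-123.8    2.3   50.5] rot vs down [ -0.4 -44.9   0.3] F [ 5.1  0.8 -1.7] open 0.49 gf 60.74339747428894 q [ 0.15  0.79  1.37 -0.7   1.43  0.72]
radius 80.54744303042001
0.09 [ 3.1  0.  -6.5] [ 0.004  0.045 -0.007]
0.18 [  5.6   0.  -13.3] [ 0.005  0.092 -0.007]
0.27 [  7.5   0.  -20.3] [ 0.005  0.139 -0.007]
0.36 [  8.8   0.1 -27.5] [ 0.005  0.186 -0.007]
0.45 [  9.4   0.1 -34.7] [ 0.005  0.233 -0.007]
0.54 [  9.3   0.1 -41.9] [ 0.005  0.28  -0.006]
0.63 [  8.6   0.1 -49.2] [ 0.005  0.327 -0.006]
0.72 [  7.3   0.2 -56.3] [ 0.005  0.375 -0.006]
0.81 [  5.3   0.2 -63.3] [ 0.006  0.422 -0.006]
0.9 [  2.7   0.3 -70. ] [ 0.006  0.469 -0.006]
0.99 [ -0.5   0.3 -76.5] [ 0.006  0.516 -0.006]
1.08 [ -4.3   0.4 -82.7] [ 0.006  0.563 -0.006]
1.17 [ -8.6   0.4 -88.5] [ 0.006  0.61  -0.006]
1.26 [-13.4   0.5 -94. ] [ 0.006  0.657 -0.005]
1.35 [-18.7   0.5 -98.9] [ 0.007  0.704 -0.005]
1.44 [ -24.4    0.6 -103.4] [ 0.007  0.752 -0.005]
1.53 [ -30.5    0.7 -107.3] [ 0.007  0.799 -0.005]
1.62 [ -36.9    0.7 -110.7] [ 0.007  0.846 -0.005]
1.71 [ -43.6    0.8 -113.5] [ 0.007  0.893 -0.005]
1.8 [ -50.5    0.8 -115.6] [ 0.007  0.94  -0.005]
1.89 [ -57.6    0.9 -117.2] [ 0.007  0.987 -0.004]
```

The roll is gripped (opening 42 mm, pad force 61 N). Now the swing along the arc.

Request:
play_rows(xyz=[[3.1, 0, -6.5], [5.6, 0, -13.3], [7.5, 0, -20.3], [8.8, 0, -27.5], [9.4, 0, -34.7], [9.3, 0, -41.9], [8.6, 0, -49.2], [7.3, 0, -56.3], [5.3, 0, -63.3], [2.7, 0, -70]], rot=[[0, 0.045, 0], [0, 0.092, 0], [0, 0.139, 0], [0, 0.186, 0], [0, 0.233, 0], [0, 0.28, 0], [0, 0.327, 0], [0, 0.375, 0], [0, 0.422, 0], [0, 0.469, 0]], grip=[0.3, 0.3, 0.3, 0.3, 0.3, 0.3, 0.3, 0.3, 0.3, 0.3])

```text
time_s: 10.3
eef_pos: [0.6208, 0.0657, 0.0979]
eef_rot: [0.096, 0.795, 0.586, -0.124]
wrist_force: [5.4, -6.7, -5.3]
opening: 0.492
grasp_force: 61.4
```

```bash
python3 - <<'E'
from h import *
state()
p0,r0,o=cur(); d=p0-C0; c=np.array([d@X,d[2]])*1000
v=c-np.array([-100,127.5]); print("radius",np.hypot(*v)); v*=80.5/np.hypot(*v)
for i in range(1,11):
    th=i*.1
    s,k=np.sin(th),np.cos(th); n=np.array([k*v[0]+s*v[1], -s*v[0]+k*v[1]])+[-100,127.5]
    print(round(th,2),*rel(W(n[0],d@Y*1000,n[1]),ori(18-30*th),p0,r0))
b=[x for x in blobs(shot("top")) ]; print([(x[0],x[1][4]) for x in b])
E
```

```text
t 10.3 case mm [-173.5    2.2   97.9] rot vs down [ -0.4 -18.    0.3] F [ 5.4 -6.7 -5.3] open 0.492 gf 61.37168526649475 q [ 0.06  0.55  1.47 -0.31  1.24  0.48]
radius 79.27392070496437
0.1 [ 1.4  0.  -8. ] [ 0.006  0.053 -0.006]
0.2 [  0.7   0.1 -16. ] [ 0.006  0.106 -0.006]
0.3 [ -0.7   0.1 -23.9] [ 0.006  0.158 -0.005]
0.4 [ -3.    0.2 -31.6] [ 0.006  0.21  -0.005]
0.5 [ -6.    0.3 -39.1] [ 0.006  0.263 -0.005]
0.6 [ -9.7   0.3 -46.2] [ 0.007  0.315 -0.005]
0.7 [-14.1   0.4 -52.9] [ 0.007  0.367 -0.005]
0.8 [-19.2   0.4 -59.2] [ 0.007  0.42  -0.005]
0.9 [-24.9   0.5 -64.9] [ 0.007  0.472 -0.004]
1.0 [-31.1   0.6 -70. ] [ 0.007  0.524 -0.004]
[(array([238.9, 130.4]), 99), (array([321.5, 170.7]), 95), (array([244.1, 195. ]), 66)]
```

The roll is following (top view red now at (244,195)).

Request:
play_rows(xyz=[[1.4, 0, -8], [0.7, 0, -16], [-0.7, 0, -23.9], [-3, 0, -31.6], [-6, 0, -39.1], [-9.7, 0, -46.2], [-14.1, 0, -52.9], [-19.2, 0, -59.2], [-24.9, 0, -64.9], [-31.1, 0, -70]], rot=[[0, 0.053, 0], [0, 0.106, 0], [0, 0.158, 0], [0, 0.21, 0], [0, 0.263, 0], [0, 0.315, 0], [0, 0.367, 0], [0, 0.42, 0], [0, 0.472, 0], [0, 0.524, 0]], grip=[0.3, 0.3, 0.3, 0.3, 0.3, 0.3, 0.3, 0.3, 0.3, 0.3])

```text
time_s: 11.6
eef_pos: [0.6201, 0.0638, 0.1767]
eef_rot: [-0.061, 0.8, 0.59, 0.091]
wrist_force: [13.7, 21.0, 2.3]
opening: 0.497
grasp_force: 61.6
```

```bash
python3 - <<'E'
from h import *
state()
c=shot("scene"); a=c["color"][140:270,190:350,::-1]
c=shot("top"); b=c["color"][130:260,190:350,::-1]
cv2.imwrite("pics/h2.png",cv2.resize(np.hstack([a,b]),None,fx=2.5,fy=2.5,interpolation=cv2.INTER_CUBIC))
E
```

```text
t 11.6 case mm [-171.5    2.1  176.7] rot vs down [-0.6 12.6  0.2] F [13.7 21.   2.3] open 0.497 gf 61.62638962268829 q [-0.19  0.31  1.62  0.23  1.19  0.02]
```

View pics/h2.png

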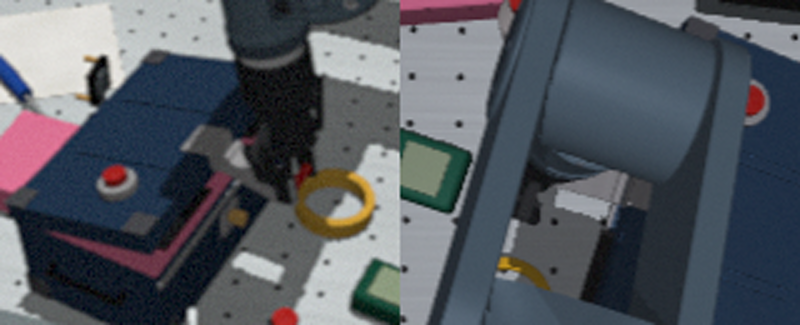

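The scene view shows the lid lifted slightly (pink lining visible at about (190,230)). The grip isn't letting the roll pivot freely, so I'll release, let the lid settle and measure the hasp.

Request:
play_rows(xyz=[[0, 0, 4], [0, 0, 8], [0, 0, 12], [0, 0, 12], [0, 0, 12], [0, 0, 12], [0, 0, 12], [0, 0, -10], [0, 0, -40], [0, 0, -75]], rot=[[0, 0, 0], [0, 0, 0], [0, 0, 0], [0, 0, 0], [0, 0, 0], [0, 0, 0], [0, 0, 0], [0, 0, 0], [0, 0, 0], [0, 0, 0]], grip=[0.3, 0.3, 0.3, 0.55, 0.65, 0.75, 0.75, 0.75, 0.75, 0.75])

```text
time_s: 12.95
eef_pos: [0.6114, 0.0446, 0.2474]
eef_rot: [-0.06, 0.801, 0.59, 0.084]
wrist_force: [0.0, -0.2, -0.9]
opening: 0.749
grasp_force: 0.0
```

```bash
python3 - <<'E'
from h import *
state()
for n in ("scene","top"):
    c=shot(n); w=cloud(c)
    for ce,s,m in blobs(c,amin=10):
        d=np.nanmedian(w[m],0)-C0; print(n,ce,s[4],(np.array([d@X,d@Y,d[2]])*1000).round(1))
    if n=="scene": a=c["color"][140:270,190:350,::-1]; cv2.imwrite("pics/h3.png",cv2.resize(a,None,fx=3,fy=3,interpolation=cv2.INTER_CUBIC))
    d=w-C0; cx=d@X*1000;cy=d@Y*1000; z=d[...,2]*1000
    for x0 in (-60,0,60):
        m=(abs(cx-x0)<12)&(abs(cy+100)<25)&(z<400); print(x0,np.median(z[m]).round(1),end=" ")
E
```

```text
t 12.95 case mm [-150.6   -0.6  247.4] rot vs down [-0.2 11.9  0.2] F [ 0.  -0.2 -0.9] open 0.749 gf 0.0 q [-0.22  0.23  1.57  0.21  1.33  0.03]
scene [240.5 218.1] 55 [-26.2 100.5 163.5]
scene [300.9 235.7] 36 [-155.5    5.    68.3]
scene [303.3 268.4] 82 [-230.6  145.6  128.1]
-60 142.0 0 142.2 60 142.0 top [237.2 129.6] 58 [-231.1  135.   129.9]
-60 143.5 0 nan 60 143.3
  return _methods._mean(a, axis=axis, dtype=dtype,
  ret = ret.dtype.type(ret / rcount)
```

View pics/h3.png

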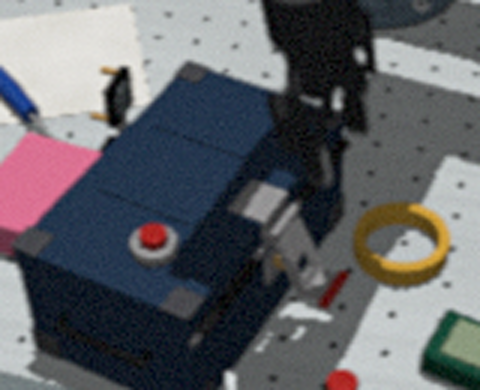

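The lid is shut and the button is out, but the hasp is only at about 0.42 rad: the roll stuck in the pads, so the lid lifted instead. I'll regrip it and turn the tool 1:1 with the hasp about the pin.

```bash
python3 - <<'E'
from h import *
p0,r0,o=cur()
for q in ((-220,0,200),(-214,0,115),(-152.5,0,64)): print(rel(W(*q),ori(50),p0,r0))
E
```

```text
(array([57.2, -3.2, 65.2]), array([ 0.01 , -1.081, -0.009]))
(array([ 33.7,  -4.2, 147.1]), array([ 0.01 , -1.081, -0.009]))
(array([-37. ,  -4.5, 184.2]), array([ 0.01 , -1.081, -0.009]))
```

Request:
play_rows(xyz=[[20, 0, -5], [40, -1, 0], [57, -2, 20], [57, -3, 40], [57, -3, 65], [57, -3, 65], [57, -3, 90], [45, -3, 120], [34, -3, 147], [34, -3, 147]], rot=[[0, -0.16, 0], [0, -0.33, 0], [0, -0.5, 0], [0, -0.67, 0], [0, -0.84, 0], [0, -1, 0], [0.01, -1.081, -0.009], [0.01, -1.081, -0.009], [0.01, -1.081, -0.009], [0.01, -1.081, -0.009]], grip=[0.75, 0.75, 0.75, 0.75, 0.75, 0.75, 0.75, 0.75, 0.75, 0.75])

```text
time_s: 14.3
eef_pos: [0.6265, 0.1053, 0.1071]
eef_rot: [0.248, 0.726, 0.541, -0.344]
wrist_force: [-0.2, 0.2, -0.3]
opening: 0.751
grasp_force: 0.0
```

```bash
python3 - <<'E'
from h import *
state()
p0,r0,o=cur(); print(rel(W(-152.5,0.5,64),ori(50),p0,r0))
for n in ("scene","top"):
    c=shot(n); w=cloud(c)
    for ce,s,m in blobs(c,amin=10):
        d=np.nanmedian(w[m],0)-C0; print(n,ce,s[4],(np.array([d@X,d@Y,d[2]])*1000).round(1))
E
```

```text
t 14.3 case mm [-213.    -3.9  107.1] rot vs down [  0.7 -50.2  -0.3] F [-0.2  0.2 -0.3] open 0.751 gf 0.0 q [ 0.28  0.86  1.16 -0.7   1.68  0.7 ]
(array([-5.7,  4.9, 74. ]), array([-0.008,  0.003,  0.01 ]))
scene [240.5 218.1] 55 [-26.3 100.8 163.8]
scene [300.8 235.7] 29 [-155.7    5.4   68.7]
scene [303.7 268.6] 77 [-231.   145.1  128.2]
top [238.9 130.2] 95 [-226.8  135.9  129.4]
top [321.2 170.9] 96 [-22.8  93.5 165. ]
top [252.2 200.8] 68 [-152.8   -1.2   69.5]
```

Request:
play_rows(xyz=[[-3, 2, 15], [-6, 4, 30], [-6, 4.5, 45], [-6, 4.5, 58], [-6, 4.5, 68], [-6, 4.5, 72], [-6, 4.5, 72], [-6, 4.5, 72], [-6, 4.5, 72], [-6, 4.5, 72]], rot=[[0, 0, 0.01], [-0.008, 0, 0.01], [-0.008, 0, 0.01], [-0.008, 0, 0.01], [-0.008, 0, 0.01], [-0.008, 0, 0.01], [-0.008, 0, 0.01], [-0.008, 0, 0.01], [-0.008, 0, 0.01], [-0.008, 0, 0.01]], grip=[0.75, 0.75, 0.75, 0.75, 0.75, 0.75, 0.6, 0.4, 0.3, 0.3])

```text
time_s: 15.65
eef_pos: [0.6159, 0.049, 0.0689]
eef_rot: [0.254, 0.729, 0.539, -0.338]
wrist_force: [2.5, -0.4, -0.9]
opening: 0.491
grasp_force: 60.8
```

Request:
play_rows(xyz=[[0, 0, 0], [0, 0, 0], [0, 0, 0], [0, 0, 0], [0, 0, 0], [0, 0, 0], [0, 0, 0], [0, 0, 0], [0, 0, 0], [0, 0, 0]], rot=[[0, 0, 0], [0, 0, 0], [0, 0, 0], [0, 0, 0], [0, 0, 0], [0, 0, 0], [0, 0, 0], [0, 0, 0], [0, 0, 0], [0, 0, 0]], grip=[0.3, 0.3, 0.3, 0.3, 0.3, 0.3, 0.3, 0.3, 0.3, 0.3])

```text
time_s: 16.9
eef_pos: [0.6157, 0.0487, 0.0687]
eef_rot: [0.254, 0.729, 0.539, -0.338]
wrist_force: [4.9, 1.2, -0.9]
opening: 0.493
grasp_force: 60.8
```

```bash
cat > arc.py <<'E'
from h import *
import sys
state()
p0,r0,o=cur(); d=p0-C0; c=np.array([d@X,d[2]])*1000
v=c-np.array([-100,127.5]); print("radius",np.hypot(*v),"theta",np.arctan2(-v[0],-v[1])-np.arctan2(22,79.5))
st=float(sys.argv[1])
for i in range(1,11):
    th=i*st; s,k=np.sin(th),np.cos(th); n=np.array([k*v[0]+s*v[1], -s*v[0]+k*v[1]])+[-100,127.5]
    print(round(th,2),*rel(W(n[0],d@Y*1000,n[1]),R.from_rotvec(th*Y)*r0 if 0 else r0*R.from_rotvec([0,th,0]),p0,r0))
E
python3 arc.py .07
```

```text
t 16.9 case mm [-155.8    2.3   68.7] rot vs down [ -0.3 -50.    0.1] F [ 4.9  1.2 -0.9] open 0.493 gf 60.817092061042786 q [ 0.21  0.85  1.27 -0.74  1.55  0.74]
radius 81.08122342156823 theta 0.4888726635609676
0.07 [-0.5  0.  -5.6] [ 0.    0.07 -0.  ]
0.14 [ -1.5   0.1 -11.2] [-0.    0.14  0.  ]
0.21 [ -2.8   0.1 -16.8] [-0.    0.21 -0.  ]
0.28 [ -4.5   0.1 -22.2] [0.   0.28 0.  ]
0.35 [ -6.6   0.2 -27.5] [-0.    0.35 -0.  ]
0.42 [ -9.    0.2 -32.6] [ 0.    0.42 -0.  ]
0.49 [-11.8   0.2 -37.5] [-0.    0.49 -0.  ]
0.56 [-15.    0.3 -42.2] [ 0.    0.56 -0.  ]
0.63 [-18.4   0.3 -46.7] [ 0.    0.63 -0.  ]
0.7 [-22.2   0.3 -51. ] [-0.   0.7 -0. ]
```

Request:
play_rows(xyz=[[-0.5, 0, -5.6], [-1.5, 0, -11.2], [-2.8, 0, -16.8], [-4.5, 0, -22.2], [-6.6, 0, -27.5], [-9, 0, -32.6], [-11.8, 0, -37.5], [-15, 0, -42.2], [-18.4, 0, -46.7], [-22.2, 0, -51]], rot=[[0, 0.07, 0], [0, 0.14, 0], [0, 0.21, 0], [0, 0.28, 0], [0, 0.35, 0], [0, 0.42, 0], [0, 0.49, 0], [0, 0.56, 0], [0, 0.63, 0], [0, 0.7, 0]], grip=[0.3, 0.3, 0.3, 0.3, 0.3, 0.3, 0.3, 0.3, 0.3, 0.3])

```text
time_s: 18.15
eef_pos: [0.6228, 0.0725, 0.1189]
eef_rot: [0.053, 0.801, 0.593, -0.066]
wrist_force: [5.1, -1.0, -1.9]
opening: 0.49
grasp_force: 61.0
```

```bash
python3 arc.py .07 && python3 - <<'E'
from h import *
c=shot("scene"); w=cloud(c); d=w-C0; cx=d@X*1000;cy=d@Y*1000; z=d[...,2]*1000
for x0 in (-60,0,60):
    m=(abs(cx-x0)<12)&(abs(cy-50)<20)&(z<300); print(x0,np.median(z[m]).round(1),end=" ")
E
```

```text
t 18.15 case mm [-180.6    2.2  118.9] rot vs down [-0.4 -9.7  0. ] F [ 5.1 -1.  -1.9] open 0.49 gf 60.98286151885986 q [ 0.01  0.48  1.51 -0.18  1.2   0.37]
radius 81.05312278305473 theta 1.1949687047276298
0.07 [-0.6  0.  -5.6] [0.   0.07 0.  ]
0.14 [ -1.5   0.1 -11.2] [-0.    0.14 -0.  ]
0.21 [ -2.9   0.1 -16.7] [-0.    0.21  0.  ]
0.28 [ -4.6   0.1 -22.2] [ 0.    0.28 -0.  ]
0.35 [ -6.7   0.2 -27.4] [ 0.    0.35 -0.  ]
0.42 [ -9.2   0.2 -32.5] [ 0.    0.42 -0.  ]
0.49 [-12.    0.3 -37.5] [0.   0.49 0.  ]
0.56 [-15.1   0.3 -42.2] [ 0.    0.56 -0.  ]
0.63 [-18.6   0.3 -46.7] [0.   0.63 0.  ]
0.7 [-22.4   0.4 -50.9] [ 0.   0.7 -0. ]
-60 142.5 0 143.1 60 142.9
```

Forces are low and the lid is down, with the hasp at about 1.2 rad. Continuing.

Request:
play_rows(xyz=[[-0.6, 0, -5.6], [-1.5, 0, -11.2], [-2.9, 0, -16.7], [-4.6, 0, -22.2], [-6.7, 0, -27.4], [-9.2, 0, -32.5], [-12, 0, -37.5], [-15.1, 0, -42.2], [-18.6, 0, -46.7], [-18.6, 0, -46.7]], rot=[[0, 0.07, 0], [0, 0.14, 0], [0, 0.21, 0], [0, 0.28, 0], [0, 0.35, 0], [0, 0.42, 0], [0, 0.49, 0], [0, 0.56, 0], [0, 0.63, 0], [0, 0.63, 0]], grip=[0.3, 0.3, 0.3, 0.3, 0.3, 0.3, 0.3, 0.3, 0.3, 0.3])

```text
time_s: 19.45
eef_pos: [0.6197, 0.0624, 0.1685]
eef_rot: [-0.133, 0.783, 0.579, 0.185]
wrist_force: [6.1, 1.9, 1.8]
opening: 0.494
grasp_force: 61.5
```

Request:
play_rows(xyz=[[0, 0, 0], [0, 0, 0], [0, 0, 0], [0, 0, 0], [0, 0, 0], [0, 0, -15], [0, 0, -35], [0, 0, -60], [0, 0, -90], [0, 0, -120]], rot=[[0, 0, 0], [0, 0, 0], [0, 0, 0], [0, 0, 0], [0, 0, 0], [0, 0, 0], [0, 0, 0], [0, 0, 0], [0, 0, 0], [0, 0, 0]], grip=[0.3, 0.5, 0.6, 0.75, 0.75, 0.75, 0.75, 0.75, 0.75, 0.75])

```text
time_s: 20.7
eef_pos: [0.603, 0.0112, 0.2779]
eef_rot: [-0.132, 0.782, 0.58, 0.184]
wrist_force: [0.2, -0.0, 0.2]
opening: 0.752
grasp_force: 0.0
```

```bash
python3 - <<'E'
from h import *
state()
for n in ("scene","top"):
    c=shot(n); w=cloud(c)
    for ce,s,m in blobs(c,amin=10):
        d=np.nanmedian(w[m],0)-C0; print(n,ce,s[4],(np.array([d@X,d@Y,d[2]])*1000).round(1))
    d=w-C0; cx=d@X*1000;cy=d@Y*1000; z=d[...,2]*1000
    for x0 in (-60,60):
        m=(abs(cx-x0)<12)&(abs(cy-50)<20)&(z<250); print(x0,np.median(z[m]).round(1),end=" ")
p0,r0,o=cur()
for q,a in (((-230,-95,200),60),((-190,-95,140),60),((-190,-95,140),65)): print(rel(W(*q),ori(a),p0,r0))
E
```

```text
t 20.7 case mm [-116.2    1.1  277.9] rot vs down [-0.4 26.2 -0.1] F [ 0.2 -0.   0.2] open 0.752 gf 0.0 q [-0.41  0.18  1.61  0.46  1.41 -0.2 ]
scene [308.7 212.9] 44 [-175.5    4.2  167.9]
scene [240.5 218.4] 57 [-25.9 100.8 163.8]
scene [303.5 268.3] 79 [-230.4  145.5  127.9]
-60 142.6 60 142.6 top [238.9 130.3] 96 [-226.9  136.5  129.4]
top [241.9 190.4] 93 [-172.3   -0.3  169.4]
-60 nan 60 nan (array([ 67.8, -99.3, 121.4]), array([ 0.014, -1.503, -0.005]))
(array([   5.5, -100.1,  157.7]), array([ 0.014, -1.503, -0.005]))
(array([   5.5, -100.1,  157.7]), array([ 0.014, -1.591, -0.006]))
  return _methods._mean(a, axis=axis, dtype=dtype,
  ret = ret.dtype.type(ret / rcount)
```

The hasp now stands at about 1.76 rad with the lid shut and the button out. Next the closed fingers go to the front lip on the robot's side (case y = -95).

Request:
play_rows(xyz=[[8, -12, 0], [16, -24, 5], [24, -36, 12], [32, -48, 20], [40, -60, 35], [48, -72, 55], [56, -84, 75], [64, -96, 95], [68, -99, 110], [68, -99, 121]], rot=[[0, -0.16, 0], [0, -0.32, 0], [0, -0.48, 0], [0, -0.64, 0], [0, -0.8, 0], [0, -0.96, 0], [0, -1.12, 0], [0, -1.28, 0], [0.014, -1.42, -0.005], [0.014, -1.503, -0.005]], grip=[0, 0, 0, 0, 0, 0, 0, 0, 0, 0])

```text
time_s: 22.05
eef_pos: [0.5414, 0.1517, 0.1945]
eef_rot: [0.295, 0.693, 0.518, -0.405]
wrist_force: [-0.6, 0.4, -0.4]
opening: -0.001
grasp_force: 0.0
```

```bash
cat > lid.py <<'E'
from h import *
# tip upper corner (leading edge) pose -> TCP, in case mm; a tilt
def tcp(tx,tz,a):
    a=np.radians(a); z=np.array([np.sin(a),-np.cos(a)]); up=np.array([np.cos(a),np.sin(a)])
    return np.array([tx,tz])-19*z-11*up
def go(tx,tz,a,y=-95):
    p0,r0,o=cur(); n=tcp(tx,tz,a); return (n.round(1),)+rel(W(n[0],y,n[1]),ori(a),p0,r0)
E
python3 - <<'E'
from lid import *
state(); 
for a in (60,70): print(go(-150,100,a),go(-96,106,a))
E
```

```text
t 22.05 case mm [-232.5  -98.8  194.5] rot vs down [  0.4 -60.2  -0.5] F [-0.6  0.4 -0.4] open -0.001 gf 0.0 q [ 0.41  0.74  1.26 -0.76  1.88  0.75]
(array([-172.,  100.]), array([51.8,  4.6, 99.5]), array([-0.002,  0.003,  0.011])) (array([-118.,  106.]), array([ 19.8,   4.3, 143.4]), array([-0.002,  0.003,  0.011]))
(array([-171.6,   96.2]), array([ 55. ,   4.6, 101.7]), array([-0.001, -0.171,  0.011])) (array([-117.6,  102.2]), array([ 22.9,   4.4, 145.6]), array([-0.001, -0.171,  0.011]))
```

Request:
play_rows(xyz=[[20, 2, 20], [40, 4, 50], [55, 4.5, 80], [55, 4.5, 102], [55, 4.5, 102], [47, 4.5, 113], [39, 4.5, 124], [31, 4.5, 135], [24, 4.5, 144], [23, 4.5, 146]], rot=[[0, -0.05, 0.01], [0, -0.1, 0.01], [0, -0.15, 0.01], [0, -0.171, 0.01], [0, -0.171, 0.01], [0, -0.171, 0.01], [0, -0.171, 0.01], [0, -0.171, 0.01], [0, -0.171, 0.01], [0, -0.171, 0.01]], grip=[0, 0, 0, 0, 0, 0, 0, 0, 0, 0])

```text
time_s: 23.3
eef_pos: [0.5121, 0.0386, 0.1035]
eef_rot: [0.34, 0.661, 0.487, -0.46]
wrist_force: [0.1, 0.6, 0.9]
opening: 0.001
grasp_force: 0.0
```

```bash
python3 - <<'E'
from lid import *
state()
c=shot("scene"); a=c["color"][140:270,190:350,::-1]
c=shot("top"); b=c["color"][130:300,190:350,::-1]
cv2.imwrite("pics/l1.png",cv2.resize(np.hstack([np.pad(a,((0,40),(0,0),(0,0))),b]),None,fx=2.5,fy=2.5,interpolation=cv2.INTER_CUBIC))
print(go(-96,106,70))
E
```

```text
t 23.3 case mm [-115.9  -93.9  103.5] rot vs down [  0.1 -69.7   0.2] F [0.1 0.6 0.9] open 0.001 gf 0.0 q [ 0.3   0.83  1.45 -0.91  1.75  0.88]
(array([-117.6,  102.2]), array([ 1.4, -1.1, -0.7]), array([-0.003, -0.005, -0.002]))
```

View pics/l1.png

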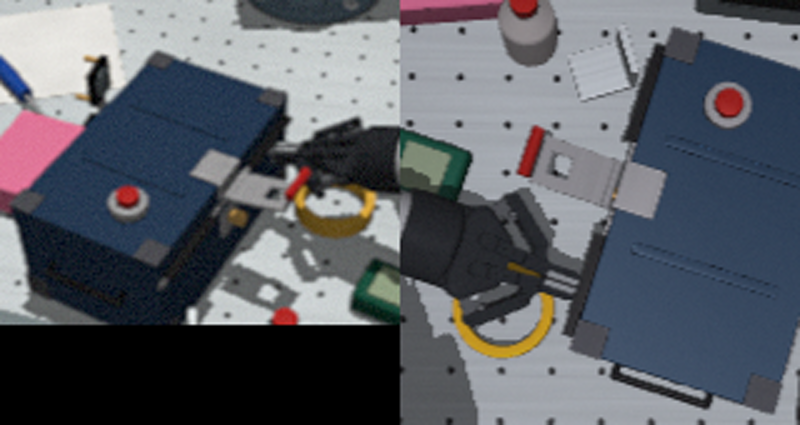

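The fingertips sit under the left length of the lip (top view (575,285)), the hasp stands out level, and the button is out. The next moves lift along the lid's arc.

```bash
cat >> lid.py <<'E'
def corner():
    p0,r0,o=cur(); d=p0-C0; z=r0.as_matrix()[:,2]; a=np.arctan2(z@X,-z[2])
    c=np.array([d@X,d[2]])*1000+19*np.array([np.sin(a),-np.cos(a)])+11*np.array([np.cos(a),np.sin(a)])
    v=c-np.array([92,115.5]); return c,np.hypot(*v),np.arctan2(v[1],-v[0]),np.degrees(a)
def arc(st,n=10,a=70,r=186,t0=None):
    c,rr,t,aa=corner(); print("corner",c.round(1),"r",round(rr,1),"th",round(t,3),"a",round(aa,1))
    t=t if t0 is None else t0
    for i in range(1,n+1):
        th=t+st*i; print(round(th,2),*[x.tolist() for x in go(92-r*np.cos(th),115.5+r*np.sin(th),a)[1:]])
E
python3 -c "
from lid import *
arc(.06)"
```

```text
corner [-94.9 106.9] r 187.1 th -0.046 a 69.7
0.01 [-10.7, -1.1, -3.0] [-0.003, -0.005, -0.002]
0.07 [-21.4, -1.1, -6.4] [-0.003, -0.005, -0.002]
0.13 [-32.2, -1.1, -9.2] [-0.003, -0.005, -0.002]
0.19 [-43.1, -1.1, -11.3] [-0.003, -0.005, -0.002]
0.25 [-54.2, -1.1, -12.7] [-0.003, -0.005, -0.002]
0.31 [-65.3, -1.0, -13.5] [-0.003, -0.005, -0.002]
0.37 [-76.5, -1.0, -13.6] [-0.003, -0.005, -0.002]
0.43 [-87.6, -1.0, -13.0] [-0.003, -0.005, -0.002]
0.49 [-98.7, -1.0, -11.8] [-0.003, -0.005, -0.002]
0.55 [-109.7, -1.0, -9.9] [-0.003, -0.005, -0.002]
```

Request:
play_rows(xyz=[[-6, 0, -1.5], [-13, -1, -4], [-23, -1, -7], [-33, -1, -9.3], [-44, -1, -11.3], [-55, -1, -12.8], [-66, -1, -13.5], [-77, -1, -13.6], [-88, -1, -13], [-99, -1, -11.8]], rot=[[0, 0, 0], [0, 0, 0], [0, 0, 0], [0, 0, 0], [0, 0, 0], [0, 0, 0], [0, 0, 0], [0, 0, 0], [0, 0, 0], [0, 0, 0]], grip=[0, 0, 0, 0, 0, 0, 0, 0, 0, 0])

```text
time_s: 24.65
eef_pos: [0.5044, 0.0174, 0.2009]
eef_rot: [0.34, 0.66, 0.487, -0.46]
wrist_force: [4.6, 1.5, -2.8]
opening: 0.001
grasp_force: 2.1
```

```bash
python3 -c "
from lid import *
state()
arc(.07,a=68)
c=shot('scene'); w=cloud(c)-C0; m=(w[...,2]>.15)&(abs(w@Y-.09)<.03)&(w[...,2]<.4); x=(w@X)[m]*1000; z=w[...,2][m]*1000; print(np.polyfit(x,z,1))
"
```

```text
t 24.65 case mm [-93.3 -95.1 200.9] rot vs down [  0.  -69.7   0.2] F [ 4.6  1.5 -2.8] open 0.001 gf 2.085135388188064 q [ 0.27  0.65  1.52 -0.94  1.8   0.77]
corner [-71.7 204.6] r 186.4 th 0.499 a 69.7
0.57 [-13.3, 0.1, 2.4] [-0.002, 0.03, -0.002]
0.64 [-25.9, 0.1, 5.6] [-0.002, 0.03, -0.002]
0.71 [-38.3, 0.1, 9.7] [-0.002, 0.03, -0.002]
0.78 [-50.3, 0.2, 14.7] [-0.002, 0.03, -0.002]
0.85 [-62.0, 0.2, 20.4] [-0.002, 0.03, -0.002]
0.92 [-73.2, 0.2, 27.0] [-0.002, 0.03, -0.002]
0.99 [-84.0, 0.3, 34.4] [-0.002, 0.03, -0.002]
1.06 [-94.2, 0.3, 42.4] [-0.002, 0.03, -0.002]
1.13 [-103.8, 0.4, 51.2] [-0.002, 0.03, -0.002]
1.2 [-112.8, 0.4, 60.6] [-0.002, 0.03, -0.002]
[1.56139638e-02 1.98704199e+02]
```

Request:
play_rows(xyz=[[-13, 0, 2.4], [-26, 0, 5.6], [-38, 0, 9.7], [-50, 0, 14.7], [-62, 0, 20.4], [-73, 0, 27], [-84, 0, 34.4], [-94, 0, 42.4], [-104, 0, 51.2], [-113, 0, 60.6]], rot=[[0, 0.003, 0], [0, 0.006, 0], [0, 0.009, 0], [0, 0.012, 0], [0, 0.015, 0], [0, 0.018, 0], [0, 0.021, 0], [0, 0.024, 0], [0, 0.027, 0], [0, 0.03, 0]], grip=[0, 0, 0, 0, 0, 0, 0, 0, 0, 0])

```text
time_s: 25.95
eef_pos: [0.4759, -0.075, 0.2856]
eef_rot: [0.332, 0.667, 0.492, -0.45]
wrist_force: [0.3, 0.6, -0.2]
opening: -0.0
grasp_force: 0.7
```

```bash
python3 -c "
from lid import *
state()
arc(.07,a=65)
c=shot('scene')
cv2.imwrite('pics/l2.png',cv2.resize(c['color'][100:300,150:400,::-1],None,fx=2,fy=2))
"
```

```text
t 25.95 case mm [  3.4 -95.3 285.6] rot vs down [  0.  -68.    0.2] F [ 0.3  0.6 -0.2] open -0.0 gf 0.6984913372434676 q [ 0.13  0.39  1.68 -1.03  1.73  0.63]
corner [ 25.1 288.6] r 185.6 th 1.202 a 68.0
1.27 [-9.9, 0.3, 9.0] [-0.002, 0.052, -0.002]
1.34 [-17.7, 0.3, 19.4] [-0.002, 0.052, -0.002]
1.41 [-24.8, 0.4, 30.3] [-0.002, 0.052, -0.002]
1.48 [-31.1, 0.4, 41.7] [-0.002, 0.052, -0.002]
1.55 [-36.7, 0.4, 53.4] [-0.002, 0.052, -0.002]
1.62 [-41.3, 0.5, 65.6] [-0.002, 0.052, -0.002]
1.69 [-45.1, 0.5, 78.0] [-0.002, 0.052, -0.002]
1.76 [-48.1, 0.5, 90.7] [-0.002, 0.052, -0.002]
1.83 [-50.1, 0.6, 103.6] [-0.002, 0.052, -0.002]
1.9 [-51.3, 0.6, 116.5] [-0.002, 0.052, -0.002]
```

View pics/l2.png

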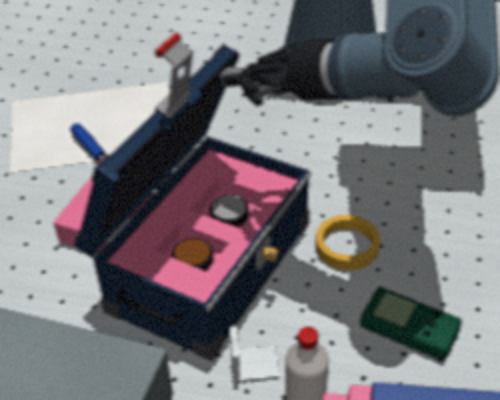

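The lid is well up (about 1.2 rad) with the fingertip on its rim. J4 is nearing its limit, so I'll reduce the tilt while finishing the push.

```bash
python3 -c "
from lid import *
for i in range(1,11):
    th=1.202+.05*i; a=68-2.5*i
    print(round(th,2),*[x.tolist() for x in go(92-185*np.cos(th),115.5+185*np.sin(th),a)[1:]])
"
```

```text
1.25 [-5.6, 0.3, 6.2] [-0.003, 0.044, -0.003]
1.3 [-12.2, 0.3, 13.0] [-0.003, 0.088, -0.003]
1.35 [-18.5, 0.4, 20.1] [-0.003, 0.131, -0.003]
1.4 [-24.5, 0.4, 27.5] [-0.003, 0.175, -0.003]
1.45 [-30.0, 0.5, 35.2] [-0.003, 0.219, -0.003]
1.5 [-35.2, 0.5, 43.1] [-0.003, 0.262, -0.003]
1.55 [-40.0, 0.5, 51.3] [-0.002, 0.306, -0.003]
1.6 [-44.3, 0.6, 59.7] [-0.002, 0.35, -0.003]
1.65 [-48.2, 0.6, 68.3] [-0.002, 0.393, -0.003]
1.7 [-51.7, 0.6, 77.1] [-0.002, 0.437, -0.004]
```

Request:
play_rows(xyz=[[-5.6, 0, 6.2], [-12.2, 0, 13], [-18.5, 0, 20.1], [-24.5, 0, 27.5], [-30, 0, 35.2], [-35.2, 0, 43.1], [-40, 0, 51.3], [-44.3, 0, 59.7], [-48.2, 0, 68.3], [-51.7, 0, 77.1]], rot=[[0, 0.044, 0], [0, 0.088, 0], [0, 0.131, 0], [0, 0.175, 0], [0, 0.219, 0], [0, 0.262, 0], [0, 0.306, 0], [0, 0.35, 0], [0, 0.393, 0], [0, 0.437, 0]], grip=[0, 0, 0, 0, 0, 0, 0, 0, 0, 0])

```text
time_s: 27.25
eef_pos: [0.4491, -0.1615, 0.3043]
eef_rot: [0.217, 0.749, 0.553, -0.293]
wrist_force: [0.1, 0.3, 0.6]
opening: 0.002
grasp_force: 0.0
```

```bash
python3 -c "
from lid import *
state(); print(corner())
"
```

```text
t 27.25 case mm [ 94.  -95.7 304.3] rot vs down [ -0.  -42.8   0.2] F [0.1 0.3 0.6] open 0.002 gf 0.0 q [-0.17  0.06  1.8  -0.75  1.45  0.29]
(array([114.96798969, 297.83499096]), np.float64(183.7758892800172), np.float64(1.6961022396591985), np.float64(42.825424301491275))
```

Request:
play_rows(xyz=[[3, 0, -10], [6, 0, -25], [10, 0, -40], [15, 0, -60], [20, 0, -80], [20, 0, -100], [20, 0, -120], [20, 0, -120], [20, 0, -120], [20, 0, -120]], rot=[[0, 0, 0], [0, 0, 0], [0, 0, 0], [0, 0, 0], [0, 0, 0], [0, 0, 0], [0, 0, 0], [0, 0, 0], [0, 0, 0], [0, 0, 0]], grip=[0, 0, 0, 0, 0, 0, 0, 0, 0, 0])

```text
time_s: 28.5
eef_pos: [0.4773, -0.0689, 0.3776]
eef_rot: [0.217, 0.749, 0.553, -0.295]
wrist_force: [0.8, -0.6, -0.2]
opening: 0.001
grasp_force: 0.0
```

```bash
python3 -c "
from lid import *
state()
c=shot('scene'); save(c,'end.png')
"
```

```text
t 28.5 case mm [ -2.9 -95.7 377.6] rot vs down [  0.1 -43.    0.1] F [ 0.8 -0.6 -0.2] open 0.001 gf 0.0 q [ 0.02  0.09  1.61 -0.71  1.68  0.32]
```

View pics/end.png

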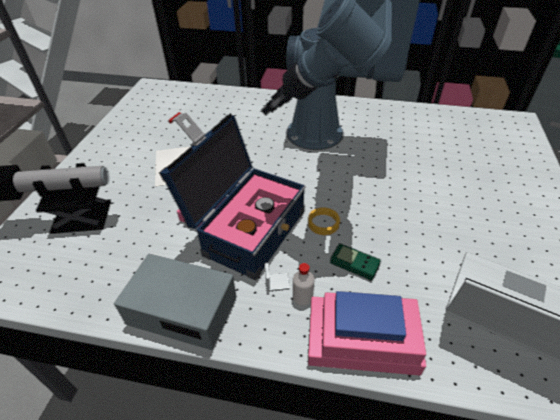

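The lid leans back past upright (its top edge runs (167,180) to (237,120)), the hasp stands out at (185,125), the gripper is clear, and the other objects are in place. Handing in.

```bash
python3 -c "
from h import *
print(ctrl.hand_in())"
```

```text
the job is handed in; nothing more can be done
None
```

I pressed and released the relief button, swung the hasp to about 1.76 rad and raised the lid past upright, where it fell back towards its stop; the job was handed in at about 28.5 s with no verdict returned, and I judged the lid's final rest angle from the last picture only.

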